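Seat the keyed lid on the oak tile holder

TASK

Close the round well in the oak tile holder: with a fingertip, push the stud on the round metal lid to turn the lid until the notch in its rim is over the steel pin that lies on the oak, then press the lid straight down until it is fully home on the wood, and take the hand away. Only push and press: never lift the lid, and leave the jar, the saucer and the tweezers where they are.

Things in the scene. Friction and masses are not known exactly. Their poses are not given: they have to be found in the camera images.
- holder: Chunky oak tile holder, fixed to the concrete slab shelf. Origin on the slab's surface under the lid's turning axis; z up. Its flat deck is 45 mm above the slab and spans x -80 to 80, y -85 to 85 mm. From y 85 to 210 mm it has two rows of four tile slots (also 45 mm high), with three iron-red tiles wedged tight in them, their tops 95 mm above the slab. A round well 70 mm across is sunk in the deck under the lid.
- pin (a point): Point on the top line of the pin, 52 mm from the lid's axis. The pin is a fixed steel rod, 8 mm thick, lying on the deck along the holder's +x from 44 to 76 mm from the axis; its outer 16 mm show beyond the lid's rim. Its top is 8 mm above the deck.
- lid_top (a point): Centre of the top face of the lid, on its turning axis. The lid is a flat aluminium disc 120 mm across and 10 mm thick on a central spindle. At the start it stands raised, underside 10 mm above the deck and top face 65 mm above the slab; seated, its underside lies on the deck and its top face is 55 mm above the slab. It cannot tip. Pressed while the notch is not at the pin, it stops on the pin after 2 mm.
- notch (a point): Point in the middle of the lid's one rim notch, 52 mm from the axis, level with the top face. The notch is cut through the full thickness from 40 mm radius to the rim, with radial sides 24 degrees apart (22 mm wide at 52 mm radius). It clears the pin when within about 6 degrees of it; aim for 3.
- stud (a point): Centre of the top of the stud: a plain upright aluminium cylinder, 14 mm in diameter, standing 22 mm above the lid's top face, 42 mm from the axis, exactly opposite the notch. Pushed sideways, the lid turns against a light steady friction (about 1.2 N at the stud), without spring, and stays where it is left.
- lid_turn (a joint): Turn of the lid about the vertical axis, rad, counter-clockwise from above positive: the angle of the notch from the pin. 0 is notch exactly over pin. Starts 0.7 to 2.6, so the short way is clockwise. Free both ways, no stops near.
- lid_down (a joint): How far the lid has been pressed down, m: 0 as it starts (raised), 0.010 fully seated on the deck, negative if lifted. A snug fit on the spindle: it takes about 6 N to move it and it stays at any height; it does not fall or spring back.
- jar: Closed amber glass jar, 64 mm in diameter, 85 mm tall, standing loose beyond the holder. Origin at the centre of its underside.
- saucer: White porcelain saucer, 110 mm across, 20 mm high, loose on the slab at the holder's -y side. Origin at the centre of its underside.
- tweezers: Stainless tweezers, 130 mm long, 5 mm high, lying loose on the slab beyond the holder. Origin near the middle of their length, on the slab; x along them towards the tips.

How it is judged:
At the end, for the whole second after the job is handed in: The lid is pressed at least 8.5 of its 10 mm down, its notch around the pin (within 7 mm at 52 mm radius), at rest, and jar, saucer and tweezers are within 20 mm of where they stood (value of joint lid_down above 0.0085 m and horizontal distance between notch and pin below 0.007 m and velocity of joint lid_turn between -0.05 and 0.05 rad/s and velocity of joint lid_down between -0.005 and 0.005 m/s and distance of each of jar, saucer, tweezers from where it was at the start of the episode below 0.02 m); the robot touches nothing.
It fails at once if the lid was lifted (more than 4 mm above its starting height) (value of joint lid_down below -0.004 m).
It fails at once if the jar, the saucer or the tweezers were moved by more than 20 mm (distance of any of jar, saucer, tweezers from where it was at the start of the episode above 0.02 m).
It also fails if it takes over 58 s, if anything falls off the work surface, if the arm or the gripper's body presses on something with over 40 N, if the wrist force passes 120 N, or if a joint passes its speed limit or range.

ROBOT

A 6-joint arm with a two-finger parallel gripper is mounted at the origin on the work surface. World frame = base frame: x ahead of the robot, y to its left, z up, the work surface at z = 0. Lengths are in m, angles in rad, forces in N, time in s.
With the tool pointing down it reaches from about 0.3 to 0.775 m from the base axis. Payload 14.6 kg.
Tool frame: the origin (TCP) lies on the centre line of the jaws, within the pads' length; the fingertips stand 19 mm ahead of it and the grasp point (between the pads) is the TCP; y points along the fingers, x is the direction in which the jaws open and shut, and the axes are right-handed (so a half turn about y gives the same grasp; the last joint's range is limited). The gripper opens to 94 mm and grips with 3 to 60 N. Pads are 16 mm wide; open, the fingers measure 119 mm over their backs; the gripper's body (75 mm by 177 mm) begins 78 mm behind the grasp point.
Start: joints at [-1.364, 0.3, 1.521, -0, 1.321, -0.067], TCP at [0.149, -0.53, 0.224] pointing down, gripper open.
Joint ranges: [-3.03, 3.03], [-0.79, 2.21], [0.23, 2.52], [-1.04, 4.18], [0, 3.07], [-2.55, 2.55]. Speed limits (rad/s): [2.22, 2.22, 2.57, 3.14, 3.14, 3.14].

INTERFACE

Orientations are given as [roll, pitch, yaw] about the fixed x, y, z axes, in that order (R = Rz(yaw) Ry(pitch) Rx(roll)).
In Python, from station import ctrl, optics gives the robot as it stands.
- The arm moves only by the tool jog_arm, never from a script. Its argument "targets" is a list of rows, each a list of 3 entries, a list of its own where there are three numbers: the finger opening in cm, from 0 to 9.4, then the shift along the tool's x, y, z in cm, then the turn about the tool's y in rad. A call has 1 to 10 rows; each row is the pose to reach, as a shift and turn from the pose commanded when the call began, along the tool's axes at that moment; what a row does not reach only later rows make up. A row lasts 1/10 s, in which the tool goes at most 50 mm and 8.59 degrees, less where a joint would pass 70% of its speed; a pose out of reach is approached as far as the arm can. A call with a gripper value outside its range is refused whole. The fingers move at their own pace and stop on an object; "grip_force" is the grip in N (left out, the last holds). Time passes only in rows, so rows that repeat a pose let the fingers close. It gives the time, the measured TCP pose, the force and the opening at its end, in the units of the state.
- ctrl.get_obs(): the state, without advancing time (a new reading comes with each control period).
- optics.camera(name): name is "scene" or "top" or "wrist"; returns a dict with "img" (384x512x3 uint8, red, green, blue), "range_z" (384x512 float32, m along the optical axis (not along the pixel's ray), 0 where there is no reading), "camera_matrix" (3x3 intrinsics, pixels), "world_to_cam" (4x4, takes a point from world to camera coordinates); the wrist camera has in their place "mount" (4x4, takes a point from camera to tool coordinates, whose origin is the TCP and whose axes are the tool frame's). Camera axes: x right, y up, looking along -z (the intrinsics and any distortion apply to the point x, -y, -z); pixel columns grow to the right and rows downward; lengths in m; the calibration is good to about 2 mm. A picture is of the moment at which its call begins: read the wrist's pose just before it.
- ctrl.hand_in(): hands the job in, once; it reports no verdict.
The state is a dict: "time_s": time; "qpos": joint angles; "joint_vel": joint speeds; "tau": joint torques, N m; "ee_pos": TCP position; "eef_rot": TCP orientation; "force": force on the tool from outside, world axes, zero at the start; "moment": the same for the moment, N m; "grip_width": finger opening in m.
Only numpy, scipy, OpenCV 4.12 (cv2) and the standard library are available. Lean on these libraries where they do the work, as an engineer would, in place of code of your own. Each camera call takes 0.05 s, during which the arm holds its last target. There are 200 camera calls.

## Working session

There is one attempt and no reset: what is moved stays moved. The work goes in short steps, Python scripts to look and compute and a tool call to move; the robot and the scene stay as the last step left them, time stands still between calls to the robot, and variables do not carry over. Pictures are saved under pics/ and viewed, about 8 in all and at most 12, crops included, and the job is handed in when it is done.

Besides the shell and the picture viewer there is one more tool, called by a JSON object that holds its "method" and its "body", one argument or row to a line. jog_arm: Moves the arm, as the interface text tells. Its arguments: {"type":"object","properties":{"targets":{"type":"array","items":{"type":"array"}},"grip_force":{"type":"number"}},"required":["targets"]}

```bash
mkdir -p pics; ls
cat > h.py <<'E'
import numpy as np, cv2
from station import ctrl, optics
from scipy.spatial.transform import Rotation as R
def Rt(o): return R.from_euler('xyz',o).as_matrix()
def pts(c, obs=None):
    K=c["camera_matrix"]; z=c["range_z"]; v,u=np.mgrid[0:384,0:512]
    x=(u-K[0,2])/K[0,0]*z; y=(v-K[1,2])/K[1,1]*z
    P=np.stack([x,-y,-z,np.ones_like(z)],-1)
    if "world_to_cam" in c: T=np.linalg.inv(c["world_to_cam"])
    else:
        W=np.eye(4); W[:3,:3]=Rt(obs["eef_rot"]); W[:3,3]=obs["ee_pos"]; T=W@c["mount"]
    return (P@T.T)[...,:3], T
E
python3 - <<'E'
from h import *
o=ctrl.get_obs(); print(o)
for n in ("top","scene"):
    c=optics.camera(n); np.savez(f"{n}.npz",**c); cv2.imwrite(f"pics/{n}0.png",c["img"][...,::-1]); print(n,[ (k,getattr(v,'shape',v)) for k,v in c.items()], c["camera_matrix"], np.linalg.inv(c["world_to_cam"]))
E
```

```text
pics
{'time_s': 0.0, 'qpos': array([-1.36359291e+00,  3.00490867e-01,  1.52158361e+00, -2.46834646e-05,
        1.32071889e+00, -6.65967905e-02]), 'joint_vel': array([-1.54613081e-03, -1.80349749e-03,  6.41354827e-04,  2.17727992e-04,
        5.90290347e-04,  1.93847915e-05]), 'tau': array([ 2.09282807e-04, -5.31808734e+01, -3.52735376e+01,  7.07540126e-02,
        2.43670604e-02, -1.27353223e-04]), 'ee_pos': array([ 0.1486577 , -0.52927207,  0.22387441]), 'eef_rot': array([-1.57074028e+00,  1.19964854e-03, -1.29698997e+00]), 'force': array([ 0.52938049, -0.15511506, -0.08717721]), 'moment': array([-0.00771019,  0.02681906,  0.01341982]), 'grip_width': 0.09405568974555598}
top [('img', (384, 512, 3)), ('range_z', (384, 512)), ('camera_matrix', (3, 3)), ('world_to_cam', (4, 4))] [[374.44336805   0.         249.70773249]
 [  0.         374.44336805 188.39388911]
 [  0.           0.           1.        ]] [[-9.11933145e-03  9.93741979e-01 -1.11327068e-01  5.56475294e-01]
 [-9.99958414e-01 -9.05247153e-03  1.10603139e-03 -2.13607125e-02]
 [ 9.13247118e-05  1.11332524e-01  9.93783206e-01  8.21525186e-01]
 [ 0.00000000e+00  0.00000000e+00  0.00000000e+00  1.00000000e+00]]
scene [('img', (384, 512, 3)), ('range_z', (384, 512)), ('camera_matrix', (3, 3)), ('world_to_cam', (4, 4))] [[362.26678486   0.         261.55139984]
 [  0.         362.26678486 198.11484671]
 [  0.           0.           1.        ]] [[ 0.84972469 -0.40632423  0.3359592   0.86719557]
 [ 0.5270038   0.67311691 -0.51882619 -0.3699899 ]
 [-0.01532817  0.6179112   0.78609847  0.60098926]
 [ 0.          0.          0.          1.        ]]
```

View pics/top0.png

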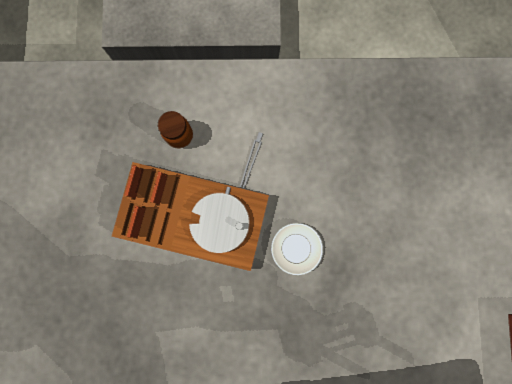

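View pics/scene0.png

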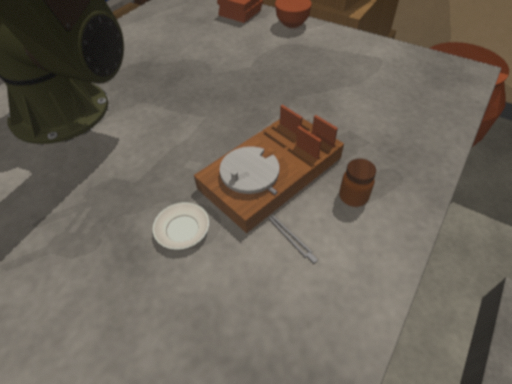

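The top view shows the lid centre near (219,222), the notch on the left at (195,219), the stud on the right at (240,225) and the pin at (229,189). The tiles are to the left, the jar is at (175,128), the tweezers at (252,160) and the saucer at (297,248). The scene view agrees, so the lid has to turn clockwise by about 1.6 to 1.8 rad.

Run:
```python
from h import *
c=dict(np.load("top.npz")); P,T=pts(c); img=c["img"]; cam=T[:3,3]; K=c["camera_matrix"]
def ray(u,v,z):
    d=T[:3,:3]@np.array([(u-K[0,2])/K[0,0],-(v-K[1,2])/K[1,1],-1]); return cam+d*(z-cam[2])/d[2]
print("slab z",np.median(P[280:300,60:100,2]),np.median(P[100:150,330:380,2]), "deck", np.round(P[200:250:10,182,2],4))
z=P[...,2]; hsv=cv2.cvtColor(img,cv2.COLOR_RGB2HSV)
print("lid z",np.round(P[205:245:8,205:225:5,2],4))
slab=np.median(P[100:150,330:380,2])
m=((hsv[...,1]<60)&(hsv[...,2]>130)).astype(np.uint8); m[:, :180]=0;m[:,270:]=0;m[:185]=0;m[270:]=0
n,l,s,ce=cv2.connectedComponentsWithStats(m); k=1+np.argmax(s[1:,4]); print(s[k],ce[k])
lm=(l==k)
ct=max(cv2.findContours(lm.astype(np.uint8),cv2.RETR_EXTERNAL,cv2.CHAIN_APPROX_NONE)[0],key=len)[:,0]
X=np.array([ray(u,v,slab+.065)[:2] for u,v in ct])
from scipy.optimize import least_squares
r=least_squares(lambda p:np.hypot(*(X-p[:2]).T)-.06,X.mean(0),loss='soft_l1',f_scale=.001); C=r.x
print("lid centre",C,"resid",np.median(abs(r.fun)))
rr=np.hypot(*(X-C).T); a=np.degrees(np.arctan2(*(X-C).T[::-1])); b=rr<.055
print("notch contour ang",np.round(a[b]),np.round(rr[b]*1e3))
# stud: high points
hz=(z>slab+.075)&(z<slab+.1)&(np.hypot(P[...,0]-C[0],P[...,1]-C[1])<.07)
print("stud",hz.sum(),P[hz].mean(0), P[hz][:,2].max())
# holder orientation from deck-ish brown mask rect
b=((hsv[...,1]>110)&(z>slab+.035)&(z<slab+.055)&(np.abs(P[...,0]-C[0])<.2)&(np.abs(P[...,1]-C[1])<.3))
rect=cv2.minAreaRect((P[b][:,:2]*1000).astype(np.float32)); print("holder rect",rect)
print("pin ray",ray(229,189,slab+.053), ray(228,190,slab+.053))
for nm,(u,v,h) in dict(jar=(172,120,.085),saucer=(296,248,.01),tw0=(261,133,0),tw1=(241,187,0)).items(): print(nm,ray(u,v,slab+h))
cv2.imwrite("pics/crop1.png",cv2.resize(img[170:280,120:290,::-1],None,fx=4.5,fy=4.5,interpolation=cv2.INTER_CUBIC))
```

```text
slab z 0.0001845798081360206 -0.000501013117174709 deck [0.0455 0.0444 0.0464 0.0458 0.0409]
lid z [[0.0661 0.0648 0.0655 0.0642]
 [0.0662 0.0661 0.0644 0.0635]
 [0.0666 0.0658 0.0642 0.0653]
 [0.0662 0.0675 0.0666 0.0645]
 [0.0662 0.0666 0.0647 0.0658]]
[ 189  187   60   66 2702] [219.55329386 222.40969652]
lid centre [0.57353344 0.04033807] resid 0.0010674356345713315
notch contour ang [  68.   69.   68.   67.   68.   68.   69.   72.   75.   77.   80.   83.
   86.   89.   92.   95.   94.   94.   94.   94.   94.   93. -103. -104.
 -106. -107. -105. -102. -100.  -98.  -95.  -93.  -90.  -90.  -90.  -90.] [55. 52. 50. 48. 45. 44. 41. 40. 40. 39. 39. 40. 40. 40. 40. 42. 44. 46.
 48. 50. 52. 54. 54. 52. 50. 48. 46. 47. 49. 47. 47. 46. 48. 50. 52. 54.]
stud 39 [ 5.65493617e-01 -4.44320797e-04  8.65565063e-02] 0.0890591000307418
holder rect ((635.945556640625, 89.84147644042969), (295.41339111328125, 257.492431640625), 75.61183166503906)
pin ray [0.64175389 0.02058042 0.05249899] [0.6396945  0.02265211 0.05249899]
jar [0.77962081 0.13366654 0.08449899]
saucer [ 0.51794893 -0.12033727  0.00949899]
tw0 [ 7.73534765e-01 -4.87821402e-02 -5.01013117e-04]
tw1 [ 6.51836443e-01 -3.06074937e-03 -5.01013117e-04]
```

View pics/crop1.png

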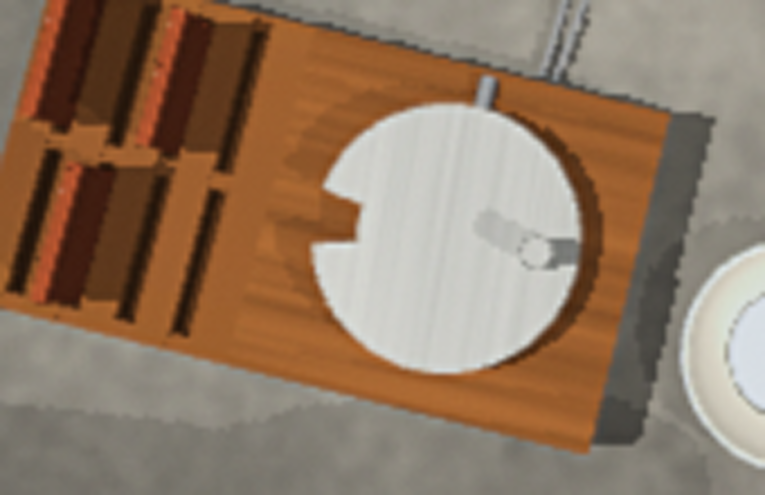

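The crop shows the notch centred at crop (340,218), the stud top at (537,250) and the pin end at (487,92). The numbers agree: lid centre (0.5735, 0.0403), notch at about 80.5°, pin and holder +x at about −14.5°, stud radius 41.6 mm, lid top z 0.0655. That makes the turn about 95° clockwise.

I'll push with the closed fingers along tool +z, turning the hand with the lid so yaw goes from 80.5° to −14.5°.

```bash
cat >> h.py <<'E'
C=np.array([.5735,.0403])
def pose(th,gap):  # hand pose for stud angle th (deg), gap = hand centre to stud centre along the arc's tangent (m)
    t=np.radians(th); return C+.042*np.array([np.cos(t),np.sin(t)])+gap*np.array([-np.sin(t),np.cos(t)]), th+180
def shift(p,yawdeg,o):
    M=Rt(o["eef_rot"]); d=M.T@(np.array(p)-o["ee_pos"])*100
    dy=np.radians(yawdeg)-o["eef_rot"][2]; return np.round(d,2), round(-((dy+np.pi)%(2*np.pi)-np.pi),3)
E
python3 - <<'E'
from h import *
o=ctrl.get_obs(); p,y=pose(-99.5,.025); print(p,y); print(shift([*p,.2],y,o), shift([.35,-.3,.22],y,o))
E
```

```text
[ 0.59122514 -0.00525019] 80.5
(array([-38.48,   2.44,  56.78]), np.float64(-2.702)) (array([-16.63,   0.41,  25.58]), np.float64(-2.702))
```

{"method": "jog_arm", "body": {
  "targets": [
    [0,[-38.5,2.4,56.8],-2.7],
    [0,[-38.5,2.4,56.8],-2.7],
    [0,[-38.5,2.4,56.8],-2.7],
    [0,[-38.5,2.4,56.8],-2.7],
    [0,[-38.5,2.4,56.8],-2.7],
    [0,[-38.5,2.4,56.8],-2.7],
    [0,[-38.5,2.4,56.8],-2.7],
    [0,[-38.5,2.4,56.8],-2.7],
    [0,[-38.5,2.4,56.8],-2.7],
    [0,[-38.5,2.4,56.8],-2.7]
  ],
  "grip_force": 20
}}

```text
time_s: 1.1
ee_pos: [0.472, -0.1458, 0.2068]
eef_rot: [-1.571, 0.0, 0.209]
force: [1.0, -0.8, 1.0]
grip_width: 0.0172
```

Run:
```python
from h import *
o=ctrl.get_obs(); p,y=pose(-99.5,.025); print(o["ee_pos"],o["eef_rot"],o["force"],o["grip_width"],o["qpos"]); print(shift([*p,.2],y,o))
```

```text
[ 0.47203108 -0.1458072   0.20684962] [-1.57074680e+00  6.71245898e-05  2.09168019e-01] [ 0.96185351 -0.82887755  0.9537131 ] 0.017248223953631455 [-3.73749229e-01  1.91183850e-01  1.69862748e+00  4.63537423e-06
  1.25186463e+00 -5.82918700e-01]
(array([14.58,  0.68, 11.27]), np.float64(-1.196))
```

{"method": "jog_arm", "body": {
  "targets": [
    [0,[14.6,0.7,11.3],-1.2],
    [0,[14.6,0.7,11.3],-1.2],
    [0,[14.6,0.7,11.3],-1.2],
    [0,[14.6,0.7,11.3],-1.2],
    [0,[14.6,0.7,11.3],-1.2],
    [0,[14.6,0.7,11.3],-1.2],
    [0,[14.6,0.7,11.3],-1.2],
    [0,[14.6,0.7,11.3],-1.2],
    [0,[14.6,0.7,11.3],-1.2],
    [0,[14.6,0.7,11.3],-1.2]
  ]
}}

```text
time_s: 2.1
ee_pos: [0.5912, -0.0076, 0.1997]
eef_rot: [-1.57, 0.0, 1.398]
force: [-0.1, 0.7, 0.2]
grip_width: 0.0006
```

Run:
```python
from h import *
o=ctrl.get_obs(); p,y=pose(-99.5,.025); print(o["ee_pos"],o["eef_rot"],o["force"],o["moment"],o["grip_width"]); print(shift([*p,.09],y,o))
c=optics.camera("wrist"); np.savez("w1.npz",**c,ee=o["ee_pos"],rot=o["eef_rot"]); cv2.imwrite("pics/w1.png",c["img"][...,::-1]); print(c["mount"])
```

```text
[ 0.59124123 -0.00760814  0.19971411] [-1.57028020e+00  1.56024793e-05  1.39838918e+00] [-0.13596196  0.67945993  0.15826007] [ 0.07226673 -0.17575705  0.00677878] 0.0006025016541418363
(array([ 0.23, 10.97,  0.04]), np.float64(-0.007))
[[ 9.99999566e-01  6.71545346e-04  6.46245430e-04  2.02305974e-03]
 [ 4.55098790e-04  2.53262929e-01 -9.67397375e-01 -1.59258112e-01]
 [-8.13321216e-04  9.67397249e-01  2.53262513e-01  7.32903509e-02]
 [ 0.00000000e+00  0.00000000e+00  0.00000000e+00  1.00000000e+00]]
```

View pics/w1.png

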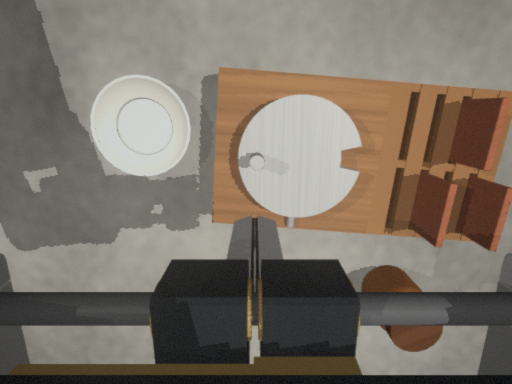

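The wrist view shows the lid centre near (301,157), the stud at (257,162), the notch at (352,160), the pin end at (291,221) and the fingertips at (256,222). I'll cross-check the lid geometry from this closer view.

Run:
```python
from h import *
from scipy.optimize import least_squares
c=dict(np.load("w1.npz")); o=dict(ee_pos=c["ee"],eef_rot=c["rot"]); P,T=pts(c,o); K=c["camera_matrix"]; cam=T[:3,3]
def ray(u,v,z):
    d=T[:3,:3]@np.array([(u-K[0,2])/K[0,0],-(v-K[1,2])/K[1,1],-1]); return cam+d*(z-cam[2])/d[2]
hsv=cv2.cvtColor(c["img"],cv2.COLOR_RGB2HSV)
print("z lid,deck,slab",P[140,310,2],P[190,230,2],P[40,300,2])
m=((hsv[...,1]<60)&(hsv[...,2]>120)).astype(np.uint8); m[:,:225]=0; m[:,375:]=0; m[:85]=0; m[217:]=0
n,l,s,ce=cv2.connectedComponentsWithStats(m); k=1+np.argmax(s[1:,4]); print(s[k])
ct=max(cv2.findContours((l==k).astype(np.uint8),cv2.RETR_EXTERNAL,cv2.CHAIN_APPROX_NONE)[0],key=len)[:,0]
X=np.array([ray(u,v,.065)[:2] for u,v in ct])
r=least_squares(lambda p:np.hypot(*(X-p[:2]).T)-.06,X.mean(0),loss='soft_l1',f_scale=.0005); C1=r.x; print("C",C1,np.median(abs(r.fun)))
rr=np.hypot(*(X-C1).T); a=np.degrees(np.arctan2(*(X-C1).T[::-1])); b=(rr<.056)&(rr>.043)&(a>40)&(a<120)
print("notch sides",np.sort(np.round(a[b],1)))
d=ray(257,161,.087)[:2]-C1; print("stud",d,np.hypot(*d),np.degrees(np.arctan2(d[1],d[0])))
# pin: gray pixels on deck beyond rim
g=((hsv[...,1]<70)&(P[...,2]>.046)&(P[...,2]<.06)); g[:212]=0;g[228:]=0;g[:,:275]=0;g[:,310:]=0
v,u=np.nonzero(g); print("pin px",len(u),u.mean() if len(u) else 0,v.mean() if len(u) else 0)
for uv in [(u.mean(),v.mean()),(291,221)]:
    d=ray(*uv,.053)[:2]-C1; print("pin",d,np.hypot(*d),np.degrees(np.arctan2(d[1],d[0])))
# near holder edge direction
b=((hsv[...,1]>90)&(P[...,2]>.038)&(P[...,2]<.052)); b[:,450:]=0; b[235:]=0
e=[]
for q in range(235,400,5):
    vv=np.nonzero(b[:,q])[0]; e.append(ray(q,vv.min(),.045)[:2])
e=np.array(e); f=cv2.fitLine(e.astype(np.float32),cv2.DIST_HUBER,0,.01,.01).ravel(); print("edge deg",np.degrees(np.arctan2(f[1],f[0])))
```

```text
z lid,deck,slab 0.06423436077443939 0.043549482811477025 -0.0003763497331852883
[  238    94   124   123 11625]
C [0.57329434 0.04141775] 0.0005284705537356021
notch sides [68.4 68.6 68.6 68.6 68.8 68.8 69.  69.  69.2 69.3 69.3 69.5 69.5 91.7
 91.9 91.9 91.9 92.1 92.1 92.2 92.3 92.4 92.5 92.5 92.6 92.8]
stud [-0.00846598 -0.04013655] 0.04101969390193117 -101.91077867918419
pin px 77 290.14285714285717 221.62337662337663
pin [ 0.06735158 -0.01723788] 0.06952251420700077 -14.35604663543301
pin [ 0.06681131 -0.01624076] 0.06875691172752216 -13.662694819612785
edge deg 75.54593
```

Both views agree: notch 80.6°, pin −14.4°, lid centre (0.5734, 0.041). Next I lower the hand beside the stud.

{"method": "jog_arm", "body": {
  "targets": [
    [0,[0.2,5,0],0],
    [0,[0.2,9,0],0],
    [0,[0.2,11,0],0],
    [0,[0.2,11,0],0],
    [0,[0.2,11,0],0]
  ]
}}

```text
time_s: 2.65
ee_pos: [0.5921, -0.0057, 0.0908]
eef_rot: [-1.571, -0.0, 1.401]
force: [-0.4, 0.7, 1.2]
grip_width: 0.0003
```

```bash
sed -i 's/^C=.*/C=np.array([.5734,.0408])/' h.py
python3 - <<'E'
from h import *
o=ctrl.get_obs(); print(o["ee_pos"],o["eef_rot"],o["force"],o["moment"])
for th,g in [(-99.4,.02),(-99.4,.015)]+[(-99.4-5*i,.015) for i in range(1,9)]:
    p,y=pose(th,g); print(th,shift([*p,.09],y,o))
E
```

```text
[ 0.59205922 -0.00571632  0.09082758] [-1.57139165e+00 -6.32435669e-05  1.40116158e+00] [-0.41164811  0.72479003  1.19550694] [ 0.02815651 -0.17566263 -0.05830029]
-99.4 (array([0.08, 0.08, 0.6 ]), np.float64(-0.006))
-99.4 (array([0.08, 0.08, 1.1 ]), np.float64(-0.006))
-104.4 (array([-0.04,  0.08,  1.47]), np.float64(0.082))
-109.4 (array([-0.12,  0.08,  1.85]), np.float64(0.169))
-114.4 (array([-0.17,  0.08,  2.24]), np.float64(0.256))
-119.4 (array([-0.19,  0.08,  2.63]), np.float64(0.343))
-124.4 (array([-0.17,  0.08,  3.02]), np.float64(0.431))
-129.4 (array([-0.12,  0.08,  3.4 ]), np.float64(0.518))
-134.4 (array([-0.04,  0.08,  3.78]), np.float64(0.605))
-139.4 (array([0.08, 0.08, 4.15]), np.float64(0.693))
```

{"method": "jog_arm", "body": {
  "targets": [
    [0,[0.1,0,0.6],0],
    [0,[0.1,0,1.1],0],
    [0,[0,0,1.5],0.08],
    [0,[-0.1,0,1.85],0.17],
    [0,[-0.15,0,2.25],0.26],
    [0,[-0.2,0,2.65],0.34],
    [0,[-0.15,0,3.0],0.43],
    [0,[-0.1,0,3.4],0.52],
    [0,[0,0,3.8],0.6],
    [0,[0.1,0,4.15],0.69]
  ]
}}

```text
time_s: 3.65
ee_pos: [0.5509, 0.0022, 0.0911]
eef_rot: [-1.572, -0.001, 0.709]
force: [1.1, -0.8, 0.8]
grip_width: 0.0004
```

Run:
```python
from h import *
o=ctrl.get_obs(); print(o["ee_pos"],o["eef_rot"],o["force"],o["moment"])
c=optics.camera("wrist"); np.savez("w2.npz",**c,ee=o["ee_pos"],rot=o["eef_rot"]); cv2.imwrite("pics/w2.png",c["img"][...,::-1])
for i in range(0,11):
    th=-139.4-5*i; p,y=pose(th,.015); print(th,shift([*p,.09],y,o))
```

```text
[0.55093656 0.00221431 0.09111841] [-1.57241783e+00 -1.31766409e-03  7.09243398e-01] [ 1.09114551 -0.82838189  0.77684358] [-0.16871676 -0.36914423  0.02592526]
-139.4 (array([ 0.02,  0.11, -0.03]), np.float64(0.001))
-144.4 (array([-0.1 ,  0.11,  0.34]), np.float64(0.088))
-149.4 (array([-0.18,  0.11,  0.72]), np.float64(0.175))
-154.4 (array([-0.23,  0.11,  1.11]), np.float64(0.262))
-159.4 (array([-0.24,  0.11,  1.5 ]), np.float64(0.35))
-164.4 (array([-0.22,  0.11,  1.88]), np.float64(0.437))
-169.4 (array([-0.17,  0.11,  2.27]), np.float64(0.524))
-174.4 (array([-0.08,  0.11,  2.65]), np.float64(0.612))
-179.4 (array([0.04, 0.11, 3.02]), np.float64(0.699))
-184.4 (array([0.19, 0.11, 3.38]), np.float64(0.786))
-189.4 (array([0.37, 0.11, 3.72]), np.float64(0.873))
```

View pics/w2.png

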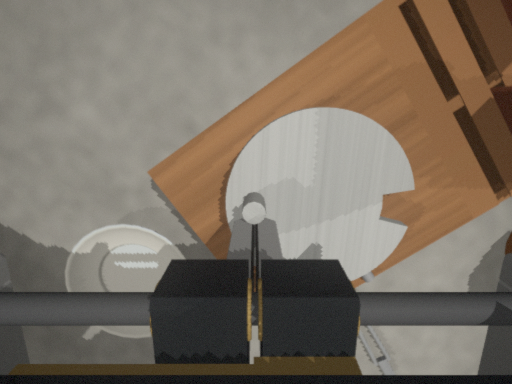

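The wrist view shows the stud at (254,212), centred on the fingertips, with the notch now at (398,207) and heading for the pin at (367,277). The push works, so I continue and stop about 10° short.

{"method": "jog_arm", "body": {
  "targets": [
    [0,[-0.1,0,0.35],0.09],
    [0,[-0.2,0,0.7],0.17],
    [0,[-0.2,0,1.1],0.26],
    [0,[-0.25,0,1.5],0.35],
    [0,[-0.2,0,1.9],0.44],
    [0,[-0.15,0,2.25],0.52],
    [0,[-0.1,0,2.65],0.61],
    [0,[0.05,0,3.0],0.7],
    [0,[0.2,0,3.4],0.79],
    [0,[0.2,0,3.4],0.79]
  ]
}}

```text
time_s: 4.7
ee_pos: [0.5302, 0.0296, 0.0907]
eef_rot: [-1.571, -0.001, -0.077]
force: [-0.9, -0.1, 0.4]
grip_width: 0.0002
```

```bash
cat > m.py <<'E'
from h import *
from scipy.optimize import least_squares
import sys
nm,ztop=sys.argv[1],float(sys.argv[2])
o=ctrl.get_obs(); print(o["time_s"],o["ee_pos"],o["eef_rot"],o["force"])
c=optics.camera("top"); P,T=pts(c); K=c["camera_matrix"]; cam=T[:3,3]
w=optics.camera("wrist"); cv2.imwrite(f"pics/{nm}.png",w["img"][...,::-1]); np.savez(nm+".npz",**w,ee=o["ee_pos"],rot=o["eef_rot"])
cv2.imwrite(f"pics/{nm}t.png",cv2.resize(c["img"][100:290,110:330,::-1],None,fx=3.5,fy=3.5,interpolation=cv2.INTER_CUBIC))
P,T=pts(w,o); K=w["camera_matrix"]; cam=T[:3,3]
hsv=cv2.cvtColor(w["img"],cv2.COLOR_RGB2HSV)
v,u=np.mgrid[0:384,0:512]
d=np.stack([(u-K[0,2])/K[0,0],-(v-K[1,2])/K[1,1],-np.ones(u.shape)],-1)@T[:3,:3].T
Q=lambda z:(cam+d*((z-cam[2])/d[...,2])[...,None])[...,:2]-C
q=Q(ztop); r=np.hypot(q[...,0],q[...,1]); a=np.degrees(np.arctan2(q[...,1],q[...,0]))
ring=(r>.046)&(r<.056)&(hsv[...,1]>110)&(P[...,2]<ztop-.004)   # oak seen through the notch
print("notch: n",ring.sum(),"ang med",np.median(a[ring]),np.percentile(a[ring],[3,97]))
q=Q(.053); r=np.hypot(q[...,0],q[...,1]); a=np.degrees(np.arctan2(q[...,1],q[...,0]))
pin=(r>.064)&(r<.076)&(abs(a+14.4)<12)&(hsv[...,1]<70)
print("pin: n",pin.sum(),np.median(a[pin]) if pin.any() else None)
for i in range(0,4):
    th=-184.4-5*i; p,y=pose(th,.015); print(th,shift([*p,.09],y,o))
E
python3 m.py w3 .065
```

```text
4.7 [0.53018691 0.02955642 0.09068773] [-1.57073002e+00 -1.08228689e-03 -7.67586234e-02] [-0.86668521 -0.13421066  0.42086533]
notch: n 202 ang med -0.8033454353727194 [-15.35011561   4.17161569]
pin: n 283 -13.420386795109135
-184.4 (array([ 0.02,  0.07, -0.05]), np.float64(0.0))
-189.4 (array([-0.09,  0.07,  0.32]), np.float64(0.087))
-194.4 (array([-0.17,  0.07,  0.7 ]), np.float64(0.175))
-199.4 (array([-0.22,  0.07,  1.09]), np.float64(0.262))
```

View pics/w3.png

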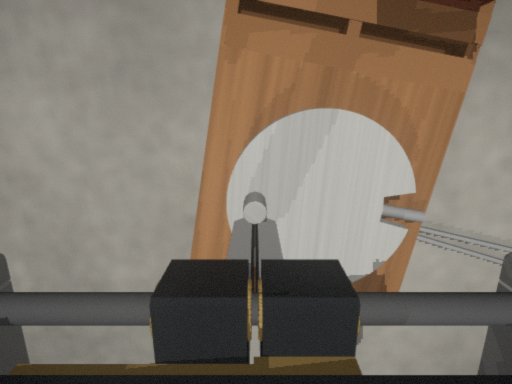

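The view shows the notch corners at (414,193), (408,227), (383,197) and (382,222), and the pin axis running from (386,211) to (425,217). I'll turn those corners into angles.

```bash
cat > a.py <<'E'
from h import *
def ang(nm,uv,z):
    c=dict(np.load(nm)); o=dict(ee_pos=c["ee"],eef_rot=c["rot"]); _,T=pts(c,o); K=c["camera_matrix"]; u,v=uv
    d=T[:3,:3]@np.array([(u-K[0,2])/K[0,0],-(v-K[1,2])/K[1,1],-1]); q=(T[:3,3]+d*(z-T[2,3])/d[2])[:2]-C
    return round(np.degrees(np.arctan2(q[1],q[0])),1),round(np.hypot(*q)*1e3,1)
E
python3 - <<'E'
from a import *
for uv in [(414,193),(408,227),(383,197),(382,222)]: print("notch",ang("w3.npz",uv,.065))
for uv in [(425,217),(400,213)]: print("pin",ang("w3.npz",uv,.053))
print("stud",ang("w3.npz",(255,212),.087))
i=cv2.imread("pics/w3.png")[150:270,340:460]; cv2.imwrite("pics/w3c.png",cv2.resize(i,None,fx=4,fy=4,interpolation=cv2.INTER_CUBIC))
E
```

```text
notch (np.float64(4.8), np.float64(59.0))
notch (np.float64(-17.5), np.float64(58.9))
notch (np.float64(5.5), np.float64(39.7))
notch (np.float64(-18.2), np.float64(41.4))
pin (np.float64(-12.7), np.float64(75.2))
pin (np.float64(-12.4), np.float64(57.6))
stud (np.float64(169.3), np.float64(41.7))
```

View pics/w3c.png

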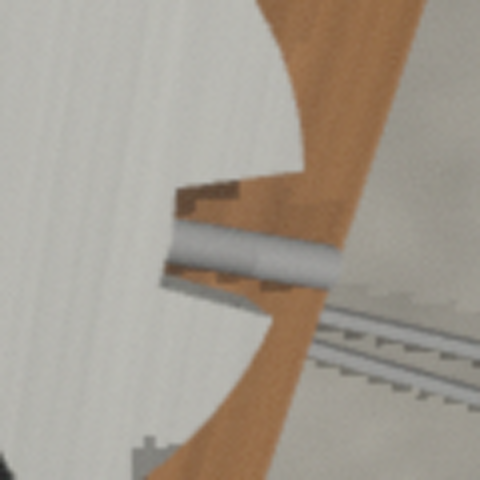

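In this one picture the notch is at −6.4° and the pin about −12.6°. Allowing for 1–2 mm of offset in the centre, about 6° is left.

{"method": "jog_arm", "body": {
  "targets": [
    [0,[-0.05,0,0.2],0.05],
    [0,[-0.1,0,0.42],0.1],
    [0,[-0.1,0,0.42],0.1],
    [0,[-0.1,0,0.42],0.1]
  ]
}}

```text
time_s: 5.2
ee_pos: [0.5296, 0.0334, 0.0901]
eef_rot: [-1.571, -0.0, -0.174]
force: [-0.8, -1.0, 0.5]
grip_width: 0.0006
```

```bash
python3 m.py w4 .065; python3 -c "
import cv2
i=cv2.imread('pics/w4.png')[140:280,220:460]; cv2.imwrite('pics/w4c.png',cv2.resize(i,None,fx=3.3,fy=3.3,interpolation=cv2.INTER_CUBIC))"
```

```text
5.2 [0.52956342 0.03342706 0.09008625] [-1.57071932e+00 -1.73114822e-04 -1.74030601e-01] [-0.81465749 -1.01782553  0.46689221]
notch: n 202 ang med -15.447668138841934 [-20.25303153  -0.66762848]
pin: n 257 -12.444146387953854
-184.4 (array([ 0.16,  0.01, -0.42]), np.float64(-0.097))
-189.4 (array([ 0.  ,  0.01, -0.06]), np.float64(-0.01))
-194.4 (array([-0.11,  0.01,  0.31]), np.float64(0.077))
-199.4 (array([-0.2 ,  0.01,  0.69]), np.float64(0.165))
```

View pics/w4c.png

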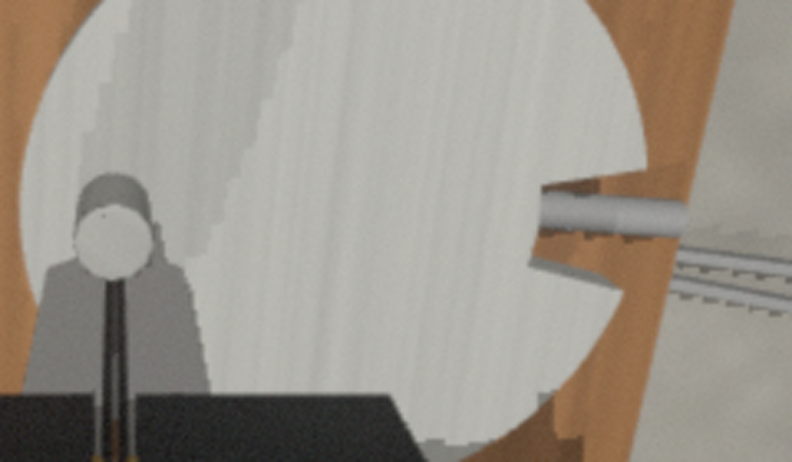

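The crop shows the notch's top corners at crop (645,168), (622,291), (541,186) and (530,264), and the pin axis from (545,212) to (685,218).

Run:
```python
from a import *
f=lambda p:(220+p[0]/3.3-.35,140+p[1]/3.3-.35)
for q in [(645,168),(622,291),(541,186),(530,264)]: print("notch",ang("w4.npz",f(q),.065))
for q in [(685,218),(620,216),(560,213)]: print("pin",ang("w4.npz",f(q),.053))
print("stud",ang("w4.npz",f((114,242)),.087))
```

```text
notch (np.float64(0.6), np.float64(59.5))
notch (np.float64(-23.6), np.float64(58.9))
notch (np.float64(0.7), np.float64(39.9))
notch (np.float64(-22.1), np.float64(39.6))
pin (np.float64(-12.2), np.float64(74.6))
pin (np.float64(-12.3), np.float64(61.3))
pin (np.float64(-12.1), np.float64(49.0))
stud (np.float64(164.7), np.float64(41.9))
```

The notch is within about 1° of the pin (−11.1° against −12.2°, or −13.0° against −13.8° with the centre bias removed). Next I back off the stud, rise, go over the lid centre and come down to just above it.

{"method": "jog_arm", "body": {
  "targets": [
    [0,[0,0,-0.8],0],
    [0,[0,-1.5,-0.8],0],
    [0,[0,-3,-0.8],0],
    [0,[2,-3,0.5],0],
    [0,[4.2,-3,1.5],0],
    [0,[4.2,-3,1.5],0],
    [0,[4.2,-1.2,1.5],0],
    [0,[4.2,0.2,1.5],0],
    [0,[4.2,0.2,1.5],0]
  ]
}}

```text
time_s: 6.2
ee_pos: [0.572, 0.0405, 0.0859]
eef_rot: [-1.572, 0.004, -0.177]
force: [-0.4, -0.7, -0.1]
grip_width: 0.0006
```

Run:
```python
from h import *
o=ctrl.get_obs(); print(o["time_s"],o["ee_pos"],o["eef_rot"],o["force"]); print(shift([*C,.074],-10,o))
```

```text
6.2 [0.57201166 0.04051473 0.08586376] [-1.57153917  0.00378796 -0.17691309] [-0.43306845 -0.74602067 -0.09898516]
(array([0.14, 1.19, 0.05]), np.float64(-0.002))
```

{"method": "jog_arm", "body": {
  "targets": [
    [0,[0.1,0.2,0],0],
    [0,[0.1,0.4,0],0],
    [0,[0.1,0.6,0],0],
    [0,[0.1,0.8,0],0],
    [0,[0.1,0.8,0],0]
  ]
}}

```text
time_s: 6.7
ee_pos: [0.5748, 0.0406, 0.0806]
eef_rot: [-1.571, -0.001, -0.177]
force: [-0.8, -0.9, 3.3]
grip_width: 0.0003
```

{"method": "jog_arm", "body": {
  "targets": [
    [0,[0,0.2,0],0],
    [0,[0,0.4,0],0],
    [0,[0,0.5,0],0],
    [0,[0,0.5,0],0]
  ]
}}

```text
time_s: 7.1
ee_pos: [0.5748, 0.0406, 0.0756]
eef_rot: [-1.571, -0.001, -0.177]
force: [-0.5, -0.6, 3.8]
grip_width: 0.0002
```

The lid has gone past the 2 mm pin stop. I continue down until the force rises.

{"method": "jog_arm", "body": {
  "targets": [
    [0,[0,0.1,0],0],
    [0,[0,0.2,0],0],
    [0,[0,0.3,0],0],
    [0,[0,0.3,0],0]
  ]
}}

```text
time_s: 7.5
ee_pos: [0.575, 0.0407, 0.0739]
eef_rot: [-1.571, -0.002, -0.177]
force: [-7.1, -1.1, 18.8]
grip_width: 0.0007
```

The force jumped to 19 N at TCP z 0.0739, where 0.074 is expected for a seated lid. I retreat straight up, then clear of the scene.

{"method": "jog_arm", "body": {
  "targets": [
    [0,[0,0.1,0],0],
    [0,[0,-1,0],0],
    [0,[0,-4,0],0],
    [0,[0,-9,0],0],
    [0,[0,-14,0],0],
    [0,[-5,-14,0],0],
    [0,[-10,-14,0],0],
    [0,[-15,-14,0],0],
    [0,[-15,-14,0],0]
  ]
}}

```text
time_s: 8.4
ee_pos: [0.4224, 0.0678, 0.2119]
eef_rot: [-1.571, 0.001, -0.176]
force: [0.9, -0.2, -0.0]
grip_width: 0.0004
```

Run:
```python
from h import *
o=ctrl.get_obs(); print(o["time_s"],o["ee_pos"],o["force"])
c=optics.camera("top"); P,T=pts(c); c0=dict(np.load("top.npz")); P0,_=pts(c0)
h=lambda P:[round(float(np.median(P[a:b,e:f,2])),4) for a,b,e,f in [(205,240,205,225),(245,258,180,195)]]
print("lid/deck z before",h(P0),"now",h(P))
dd=np.abs(c["img"].astype(int)-c0["img"]).max(-1)
for n,(a,b,e,f) in dict(jar=(105,152,155,212),saucer=(220,278,270,326),tweezers=(128,186,240,268)).items(): print(n,"changed px",(dd[a:b,e:f]>40).sum())
cv2.imwrite("pics/end.png",cv2.resize(c["img"][100:285,110:335,::-1],None,fx=3.2,fy=3.2,interpolation=cv2.INTER_CUBIC))
```

```text
8.4 [0.42237523 0.06783599 0.2118638 ] [ 0.94222223 -0.23432069 -0.01070609]
lid/deck z before [0.0647, 0.0443] now [0.0548, 0.0443]
jar changed px 0
saucer changed px 998
tweezers changed px 0
```

View pics/end.png

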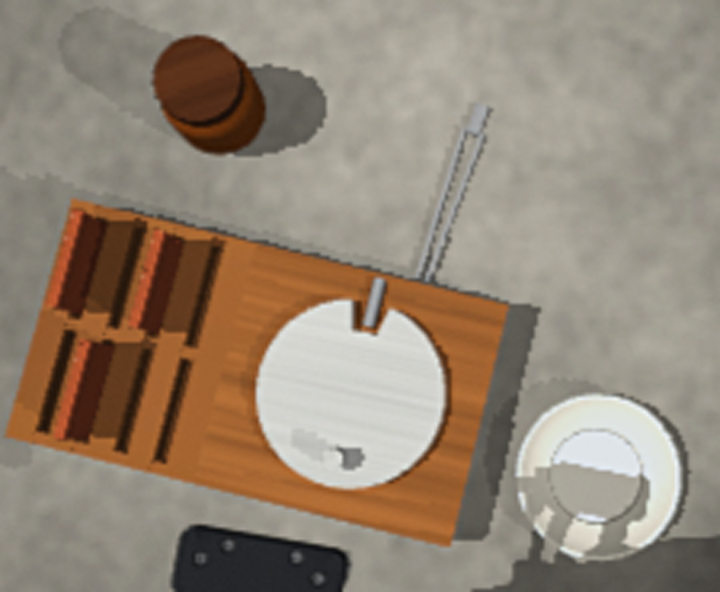

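The final view shows the lid down at (350,393) with the pin (370,303) inside the notch. The hand is clear at the bottom. The saucer's changed pixels are the arm's shadow, and its centre (602,476) maps to (298,249), against about (297,248) before.

```bash
python3 -c "
from station import ctrl
print(ctrl.hand_in())"
```

```text
the job is handed in; nothing more can be done
None
```

The well is closed, and I handed the job in at 8.4 s; the hand-in gives no verdict. I pushed the stud about 95° clockwise with the closed fingertips, stopped with the notch about 1° from the pin, pressed the lid down at its centre and took the hand away.

**Last checks:**
- **Lid height:** the lid top went from 64.7 to 54.8 mm in the top camera, 9.9 of its 10 mm. Pressing force rose to 19 N at the height expected for a seated lid.
- **Notch:** the pin is visible inside the notch in the final picture.
- **Jar and tweezers:** no pixels changed around either.
- **Saucer:** the pixel check flagged 998 changed pixels. The picture shows the arm's shadow across it, and its centre is within about 1 pixel of where it was.
- **Hand:** it is clear of everything, with about 1 N read, as in free air.

**One disagreement:** wrist-camera angles were 1–2° off between views, consistent with 1–2 mm of calibration error. I therefore set the final angle by comparing notch and pin within a single picture.

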